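Drop-front locker opened with a hooked pull rod

TASK

Open the drop-front locker of the shelf unit with the hooked pull rod that lies on the rubber mat: pass its hook sideways well through the pull eye on the flap, and with the hook in the eye swing the flap gently all the way down to its stop, without touching the flap with the gripper or arm. Then unhook the rod, lay it back flat on the mat with all of it on the mat, and let go; the flap stays down, and the other things on the bench are left where they are.

Things in the scene. Friction and masses are not known exactly. Their poses are not given: they have to be found in the camera images.
- flap (a joint): Swing of the plywood drop flap (302 mm wide, 164 mm tall, 12 mm thick), the front of the locker, hinged along its bottom edge. 0 = shut (upright), 1.57 = fully down (level, at its stop); it may start a little ajar. Positive swings its top edge outward, away from the locker, and down. Friction hinges hold it at any angle (0.36 N m; about 3 N pull at the eye); it neither falls nor springs back.
- flap_hinge (a point): Point on the flap's hinge axis, at the middle of the flap's width, 160 mm above the bench. Its axes turn with the flap: y lies along the hinge axis; z points from the hinge to the flap's free edge (straight up when shut, outward when down); x points through the flap's thickness from its outer to its inner face (when shut: level, into the locker). The flap's outer face is at x = -6 mm, its free edge at z = 166 mm.
- eye (a point): Centre of the steel pull eye on the flap's outer face: a ring of 8 mm wire with a 32 mm clear hole (48 mm outside), on a 10 mm thick stem that joins it to the face. The ring stands edge-on to the face: its hole runs along y, parallel to the hinge axis, and is open from both sides. Same axes as flap_hinge. In the flap_hinge frame it lies at x = -40 mm, y = 0, z = 130 mm, so 290 mm above the bench when the flap is shut, about 120 mm when it is down, then below the flap.
- locker: Bench-top shelf unit, fixed: 460 mm wide (y), 220 mm deep (x), 335 mm tall, white sides and plywood top, open bay with bins below, flap-front locker and an open pigeonhole above. Origin at the centre of its underside; its front faces its own -x. The flap covers the front from y = -78 to +224 mm and its hinge is at x = -117 mm, y = 73 mm, z = 160 mm.
- rod: Hooked pull rod, about 245 mm overall, 0.13 kg: flat wooden handle 120 x 26 x 20 mm (x from -60 to +60 mm, z 0 to 20 mm) with a brass ferrule, then a straight 8 mm steel shaft along +x to a square bend at x = 180 mm, then a straight hook tip 50 mm long towards -y. Shaft and hook lie at z = 10 mm, so lying flat on its handle the hook points sideways and level. Origin at the centre of the handle's underside, z up as it lies; balances at about x = 35 mm.
- rod_grip (a point): Middle of the rod's wooden handle (rod frame 0, 0, 10 mm); grip it across its 26 mm width.
- rod_end (a point): Butt end of the handle (rod frame -60, 0, 10 mm).
- hook_bend (a point): Bend between shaft and hook tip, on the wire's centre line (rod frame 180, 0, 10 mm).
- hook_mid (a point): Middle of the straight hook tip (rod frame 180, -25, 10 mm).
- hook_tip (a point): Free end of the hook tip (rod frame 180, -50, 10 mm; the wire is rounded 4 mm beyond).
- mat: Dark rubber bench mat, fixed, 320 mm (x) by 200 mm (y), 3 mm thick; origin at the centre of its underside on the bench. The rod starts on it.
- meter_a: Bystander: black hand-held instrument, 150 x 44 x 24 mm, lying on the bench in front of the locker under the flap. Origin at the centre of its underside.
- meter_b: Bystander: a second black hand-held instrument, 150 x 44 x 24 mm, on the bench. Origin at the centre of its underside.
- parts_box: Bystander: white divided parts box, 130 x 160 x 45 mm, on the bench in front of the locker. Origin at the centre of its underside.
- battery_pack: Bystander: yellow battery pack, 95 x 65 x 26 mm, beside the mat. Origin at the centre of its underside.
- tape_roll: Bystander: roll of paper tape lying flat, 100 mm across, 24 mm tall, on the bench. Origin at the centre of its underside.
- solder_spool: Bystander: metal solder spool standing on end, 60 mm across, 52 mm tall. Origin at the centre of its underside.
- flux_jar: Bystander: amber jar with a white cap, 56 mm across, 60 mm tall. Origin at the centre of its underside.

How it is judged:
By the outcome, as a careful person would: the job done as asked, in the order asked, and still so for the second after the job is handed in, with the robot touching nothing.
It also fails if it takes over 58 s, if anything falls off the work surface, if the arm or the gripper's body presses on something with over 40 N, if the wrist force passes 120 N, or if a joint passes its speed limit or range.

ROBOT

A 7-joint arm with a two-finger parallel gripper is mounted at the origin on the work surface. World frame = base frame: x ahead of the robot, y to its left, z up, the work surface at z = 0. Lengths are in m, angles in rad, forces in N, time in s.
With the tool pointing down it reaches from about 0.4 to 0.85 m from the base axis. Payload 10.4 kg.
Tool frame: the origin (TCP) lies on the centre line of the jaws, within the pads' length; the fingertips stand 8 mm ahead of it and the grasp point (between the pads) lies 11 mm behind it (r.finger_overhang is the distance from the TCP to the fingertips, in m); z points along the fingers, y is the line along which they close (so a half turn about z gives the same grasp; the last joint's range is limited). The gripper opens to 87 mm and grips with 3 to 60 N. Pads are 19 mm wide; open, the fingers measure 117 mm over their backs; the gripper's body (75 mm by 190 mm) begins 51 mm behind the grasp point.
Start: joints at [1.083, 0.332, -0.065, 1.46, 0.022, 1.35, -0.088], TCP at [0.28, -0.559, 0.231] pointing down, gripper open.
Joint ranges: [-2.6, 2.6], [-0.5, 2.12], [-1.47, 1.34], [0.16, 2.42], [-1.27, 4.41], [0.06, 2.06], [-2.6, 2.6]. Speed limits (rad/s): [2.22, 2.22, 2.79, 2.79, 3.14, 3.14, 3.14].

INTERFACE

Orientations are given as a unit quaternion [x, y, z, w].
In Python, from bench import r, vision gives the robot as it stands.
- The arm moves only by the tool drive_tool, never from a script. Its argument "series" is a list of rows, each a list of 2 entries, a list of its own where there are three numbers: the shift along the world's x, y, z in cm, then the turn about the world's z in degrees. A call has exactly 10 rows; each row shifts and turns the commanded pose from where the row before left it; what a row does not reach is not made up. A row lasts 1/8 s, in which the tool goes at most 62.5 mm and 10.7 degrees, less where a joint would pass 70% of its speed; a pose out of reach is approached as far as the arm can. A call with a gripper value outside its range is refused whole. "hand" is the closure, from 0 (fully open) to 1 (shut), set as the call begins (left out, the last holds). The fingers move at their own pace and stop on an object; "newtons" is the grip in N (left out, the last holds). Time passes only in rows, so rows that do not move let the fingers close, or fill a call up. It gives the time, the measured TCP pose, the force, the opening and the grip force at its end, in the units of the state.
- r.read_state(): the state, without advancing time (a new reading comes with each control period).
- vision.camera(name): name is "scene" or "top"; returns a dict with "color" (480x640x3 uint8, red, green, blue), "intrinsics" (3x3 intrinsics, pixels), "R" (3x3) and "t" (3): a world point X has camera coordinates R X + t. Camera axes: x right, y down, z forward; pixel columns grow to the right and rows downward; lengths in m; the calibration is good to about 2 mm. A picture is of the moment at which its call begins. There is no depth.
- r.close_job(): hands the job in; it is judged then, once.
The state is a dict: "time": time; "joint_positions": joint angles; "joint_vel": joint speeds; "joint_torque": joint torques, N m; "ee_pos": TCP position; "eef_rot": TCP orientation; "ft_force": force on the tool from outside, world axes, zero at the start; "torque": the same for the moment, N m; "width": finger opening in m; "grip_force": force on a finger pad.
Only numpy, scipy, OpenCV 4.12 (cv2) and the standard library are available. Lean on these libraries where they do the work, as an engineer would, in place of code of your own. Each camera call takes 0.05 s, during which the arm holds its last target. There are 200 camera calls.

## Working session

There is one attempt and no reset: what is moved stays moved. The work goes in short steps, Python scripts to look and compute and a tool call to move; the robot and the scene stay as the last step left them, time stands still between calls to the robot, and variables do not carry over. Pictures are saved under pics/ and viewed, at most 10 in all, crops included, and the job is handed in when it is done.

Besides the shell and the picture viewer there is one more tool, called after "Request:" in YAML: its name, and indented under it one key for each argument. drive_tool: Moves the arm, as the interface text tells. Its arguments: {"type":"object","properties":{"series":{"type":"array"},"hand":{"type":"number"},"newtons":{"type":"number"}},"required":["series"]}

```bash
mkdir -p pics; ls
cat > h.py <<'E'
import sys; sys.path.insert(0,'.')
import numpy as np, cv2
from bench import r, vision
def shot(name,fn=None):
    c=vision.camera(name)
    if fn: cv2.imwrite('pics/'+fn,cv2.cvtColor(c['color'],cv2.COLOR_RGB2BGR))
    return c
def unproj(c,uv,z):
    K,R,t=map(np.array,(c['intrinsics'],c['R'],c['t']))
    d=R.T@np.linalg.solve(K,[uv[0],uv[1],1]); o=-R.T@t
    return o+d*(z-o[2])/d[2]
def proj(c,X):
    K,R,t=map(np.array,(c['intrinsics'],c['R'],c['t']))
    p=K@(R@np.array(X)+t); return p[:2]/p[2]
E
python3 - <<'E'
from h import *
for n in('scene','top'):
    c=shot(n,n+'0.png'); print(n,c['intrinsics'],-np.array(c['R']).T@c['t'],np.array(c['R'])[2])
s=r.read_state();print(s)
E
```

```text
pics
scene [[434.3213341    0.         319.68833879]
 [  0.         434.3213341  244.07332868]
 [  0.           0.           1.        ]] [ 1.08979506 -0.29998526  1.04306229] [-0.47269847  0.32329542 -0.81977816]
top [[553.22892378   0.         326.79268548]
 [  0.         553.22892378 231.92200551]
 [  0.           0.           1.        ]] [0.43414198 0.00824697 1.73560015] [ 0.09919376  0.00916802 -0.9950259 ]
{'time': 0.1, 'joint_positions': array([ 1.08338946,  0.33283352, -0.06464962,  1.46084362,  0.0216082 ,
        1.34990091, -0.08854224]), 'joint_vel': array([-0.00069096, -0.00163537, -0.00200487, -0.00266503, -0.00069187,
       -0.00051737, -0.00257496]), 'joint_torque': array([ 1.86486563e-03, -6.24544859e+01,  2.49498646e-02, -3.90713131e+01,
       -6.14448264e-02,  3.66628706e-02,  1.57198078e-04]), 'ee_pos': array([ 0.27997604, -0.55841281,  0.2298244 ]), 'eef_rot': array([ 9.73123414e-01,  2.30283315e-01, -1.88061137e-04, -6.17092306e-04]), 'ft_force': array([-0.0178537 , -0.52111538, -0.26553043]), 'torque': array([-0.03059922, -0.04234696,  0.00907836]), 'grip_force': 0.0, 'width': 0.0869875571458044}
```

View pics/scene0.png

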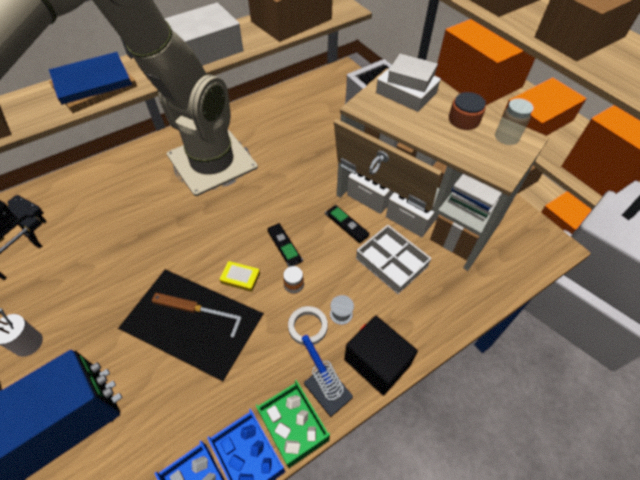

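View pics/top0.png

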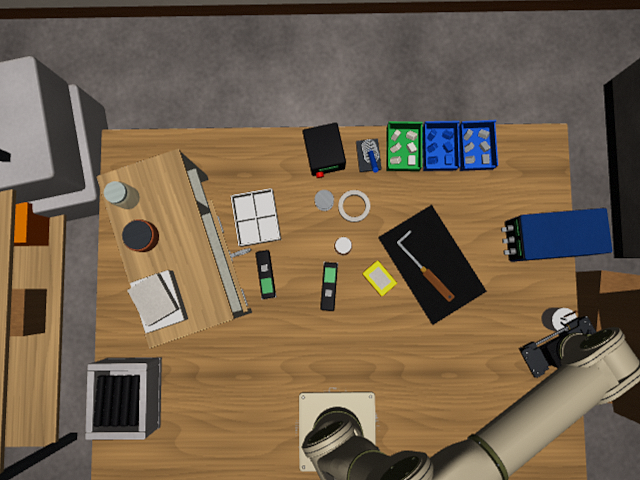

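The views show the locker at left in the top image, with the eye near (240,252), and the rod on the mat with its handle near (437,285) and its bend near (400,240). The scene image shows the eye near (378,160). I'll enlarge these areas to pick exact pixels.

Run:
```python
from h import *
t=cv2.imread('pics/top0.png'); s=cv2.imread('pics/scene0.png')
def crop(im,x,y,w,h,W,H):
    o=cv2.resize(im[y:y+h,x:x+w],(W,H),interpolation=cv2.INTER_CUBIC)
    k=W/w
    for i in range(0,w,10):
        cv2.line(o,(int(i*k),0),(int(i*k),8 if (x+i)%50 else 16),(0,255,255),1)
        if (x+i)%20==0: cv2.putText(o,str(x+i),(int(i*k),26),0,.35,(0,255,255),1)
    for i in range(0,h,10):
        cv2.line(o,(0,int(i*k)),(8,int(i*k)),(0,255,255),1)
        if (y+i)%20==0: cv2.putText(o,str(y+i),(10,int(i*k)+4),0,.35,(0,255,255),1)
    return o
a=crop(t,370,200,120,130,400,433)[:300]
o=np.vstack([np.hstack([crop(t,370,200,100,75,400,300),crop(t,200,210,100,75,400,300)]),np.hstack([crop(s,330,115,120,90,400,300),crop(t,400,240,100,75,400,300)])])
cv2.imwrite('pics/crop1.png',o)
```

```text
(no output)
```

View pics/crop1.png

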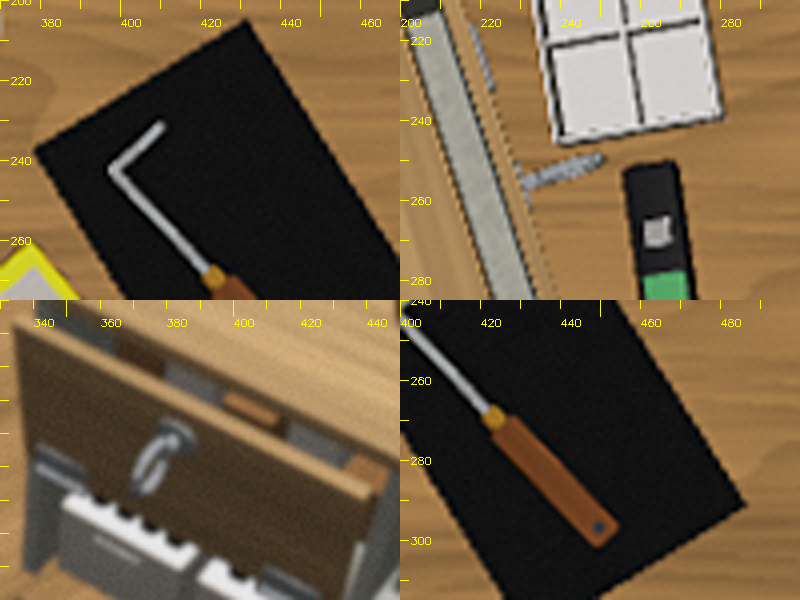

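```bash
cat > fit.py <<'E'
from h import *
from scipy.optimize import least_squares
def flap2w(p,q):  # p: x,y,yaw,theta ; q in flap frame
    x,y,w,th=p; q=np.array(q,float)
    # outward swing: z -> -x_l
    xl=np.cos(th)*q[0]-np.sin(th)*q[2]; zl=np.sin(th)*q[0]+np.cos(th)*q[2]
    return lock2w(p,(xl-.117,q[1]+.073,zl+.160))
def lock2w(p,q):
    x,y,w=p[:3]; c,s=np.cos(w),np.sin(w)
    return np.array([x+c*q[0]-s*q[1],y+s*q[0]+c*q[1],q[2]])
E
python3 - <<'E'
from fit import *
T=shot('top');S=shot('scene')
obs=[(T,'l',(-.11,-.23,.335),(181,150)),(T,'l',(-.11,.23,.335),(234,320)),(T,'l',(.11,-.23,.335),(97,181)),(T,'l',(.11,.23,.335),(150,346)),
(T,'f',(-.064,0,.13),(250.5,249.5)),(T,'f',(-.04,0,.13),(241.5,252.7)),(S,'f',(-.04,0,.13),(376.5,164.5)),(S,'f',(-.006,.151,.166),(333.6,124)),(S,'f',(-.006,-.151,.166),(441,175))]
f=lambda p:np.concatenate([proj(c,(lock2w if k=='l' else flap2w)(p,q))-uv for c,k,q,uv in obs])
s=least_squares(f,[.55,.5,np.radians(107),.15],loss='soft_l1')
print(s.x,np.degrees(s.x[2]));print(f(s.x).reshape(-1,2).round(1).tolist())
print('eye',flap2w(s.x,(-.04,0,.13)));np.save('lock.npy',s.x)
for n,uv,z in [('bend',(397.5,242.5),.013),('tip',(411,230.5),.013),('ferr',(422,267.5),.013),('hA',(425,271.5),.023),('butt',(451.5,298.5),.023),
 ('m1',(379,237.5),.003),('m2',(431,205.5),.003),('m3',(486,291),.003),('m4',(433,323.5),.003)]: print(n,unproj(T,uv,z).round(4))
E
```

```text
[0.54231846 0.43516353 1.89542784 0.14039672] 108.6000157900355
[[-3.1, -1.4], [-0.4, -1.9], [-0.1, -4.6], [0.2, 1.4], [-0.0, -0.5], [0.2, -0.8], [-1.4, -0.4], [-0.6, -4.0], [-1.7, -1.8]]
eye [0.5288849  0.24621138 0.28312343]
bend [ 0.5699 -0.196   0.013 ]
tip [ 0.607  -0.2391  0.013 ]
ferr [ 0.4912 -0.2701  0.013 ]
hA [ 0.4784 -0.2774  0.023 ]
butt [ 0.3949 -0.3561  0.023 ]
m1 [ 0.5872 -0.1396  0.003 ]
m2 [ 0.6865 -0.3057  0.003 ]
m3 [ 0.4163 -0.468   0.003 ]
m4 [ 0.3183 -0.3007  0.003 ]
```

Request:
drive_tool:
  series:
    - [[1.9,2.7,-1.2],1.6]
    - [[1.9,2.7,-1.2],1.6]
    - [[1.9,2.7,-1.2],1.6]
    - [[1.9,2.7,-1.2],1.6]
    - [[1.9,2.7,-1.2],1.6]
    - [[1.9,2.7,-1.2],1.6]
    - [[1.9,2.7,-1.2],1.6]
    - [[1.9,2.7,-1.2],1.6]
    - [[1.9,2.7,-1.2],1.6]
    - [[1.6,2.5,-1.2],1.6]
  hand: 0
  newtons: 60

```text
time: 1.45
ee_pos: [0.4683, -0.2888, 0.1099]
eef_rot: [0.931, 0.365, 0.0, -0.0]
ft_force: [-0.7, 0.7, 0.5]
width: 0.087
grip_force: 0.0
```

Request:
drive_tool:
  series:
    - [[-0.1,-0.2,-1.4],0]
    - [[0,0,-1.4],0]
    - [[0,0,-1.4],0]
    - [[0,0,-1.4],0]
    - [[0,0,-1.2],0]
    - [[0,0,-1.0],0]
    - [[0,0,-0.8],0]
    - [[0,0,-0.6],0]
    - [[0,0,-0.3],0]
    - [[0,0,0],0]

```text
time: 2.7
ee_pos: [0.4662, -0.2927, 0.0156]
eef_rot: [0.932, 0.364, 0.0, 0.0]
ft_force: [0.5, -0.2, -0.9]
width: 0.087
grip_force: 0.0
```

Request:
drive_tool:
  series:
    - [[0,0,0],0]
    - [[0,0,0],0]
    - [[0,0,0],0]
    - [[0,0,0],0]
    - [[0,0,0],0]
    - [[0,0,0],0]
    - [[0,0,0],0]
    - [[0,0,0],0]
    - [[0,0,0],0]
    - [[0,0,0],0]
  hand: 1
  newtons: 60

```text
time: 3.95
ee_pos: [0.4662, -0.2927, 0.0156]
eef_rot: [0.932, 0.364, 0.0, 0.0]
ft_force: [0.4, -0.2, 0.3]
width: 0.0254
grip_force: 60.0
```

Request:
drive_tool:
  series:
    - [[0,0,1.5],0]
    - [[0,0,3],0]
    - [[0,0,3],0]
    - [[0.2,1,3],2]
    - [[0.2,2,3],4]
    - [[0.2,3,3],5]
    - [[0.2,3,3],5]
    - [[0.2,3,3],5]
    - [[0.2,3,3],5]
    - [[0.2,3,1.5],5]

```text
time: 5.2
ee_pos: [0.4806, -0.1114, 0.2879]
eef_rot: [0.799, 0.601, 0.001, 0.001]
ft_force: [0.1, -0.6, -1.9]
width: 0.0258
grip_force: 60.0
```

Request:
drive_tool:
  series:
    - [[0.2,3,0],5]
    - [[0.2,3,0],5]
    - [[0.2,3,0],5]
    - [[0.2,3,0],5]
    - [[0,3,0],5]
    - [[0,3,0],5]
    - [[0,1.5,0],3]
    - [[0,0.3,0],2]
    - [[0,0,0],0]
    - [[0,0,0],0]

```text
time: 6.45
ee_pos: [0.4883, 0.0841, 0.2855]
eef_rot: [0.584, 0.812, -0.0, 0.0]
ft_force: [0.3, -0.4, -1.5]
width: 0.0253
grip_force: 60.0
```

Run:
```python
from fit import *
s=r.read_state();print(s['ee_pos'],np.degrees(2*np.arctan2(s['eef_rot'][1],s['eef_rot'][0])),s['ft_force'],s['joint_positions'].round(2))
T=shot('top','top1.png');S=shot('scene','scene1.png')
p=np.load('lock.npy');print('eye px',proj(T,flap2w(p,(-.04,0,.13))),proj(S,flap2w(p,(-.04,0,.13))))
a=T['color'][190:290,200:333][:,:,::-1];b=S['color'][90:240,260:460][:,:,::-1]
cv2.imwrite('pics/crop2.png',np.hstack([cv2.resize(a,(399,300),interpolation=2),cv2.resize(b,(400,300),interpolation=2)]))
```

```text
[0.48832783 0.08414385 0.28548771] 108.49725249837033 [ 0.25553393 -0.44374729 -1.53849876] [ 0.4   0.06 -0.68  1.68  0.04  1.42  0.03]
eye px [241.73799294 251.90221132] [375.12281691 164.14353076]
```

View pics/crop2.png

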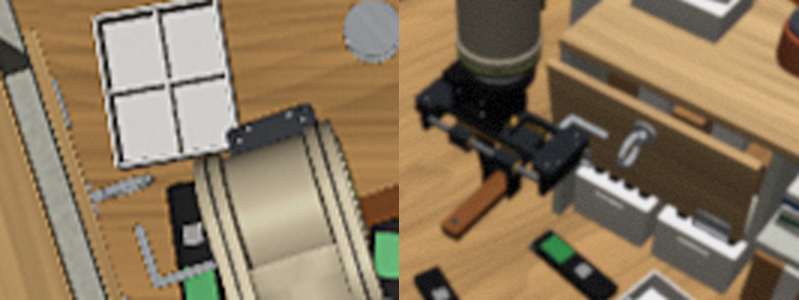

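The top crop shows the hook: bend at full-image (252,284) and tip at (246.7,266), pointing at the eye at about (241.5,253). In the scene crop the tip is at (363,157). I'll triangulate both.

```bash
cat >> fit.py <<'E'
def tri(T,uvT,S,uvS):
    f=lambda X:np.concatenate([proj(T,X)-uvT,proj(S,X)-uvS]); s=least_squares(f,[.5,.2,.28]); return s.x,f(s.x).round(1)
E
python3 - <<'E'
from fit import *
T=shot('top');S=shot('scene')
print('tip',tri(T,(246.7,266),S,(363,157)))
print('eye',tri(T,(241.5,252.7),S,(376,163.8)))
b=np.array([.4883,.0841])+.14*np.array([-.3173,.9483]);b=np.r_[b,.283]
t=b+.054*np.array([.9483,.3173,0])
print(b,t,proj(T,b),proj(T,t),proj(S,b),proj(S,t))
p=np.load('lock.npy')
im=[]
for c,(x,y,w,h) in((T,(215,225,60,80)),(S,(330,120,80,80))):
    a=np.ascontiguousarray(cv2.resize(c['color'][y:y+h,x:x+w][:,:,::-1],(w*6,h*6),interpolation=2)); 
    def P(X): return tuple(int(v) for v in (proj(c,X)-(x,y))*6+3)
    cv2.line(a,P(b),P(t),(0,0,255),1); cv2.line(a,P(b),P(b-.05*np.array([-.3173,.9483,0])),(0,0,255),1)
    ring=[P(flap2w(p,(-.04+.016*np.cos(u),0,.13+.016*np.sin(u)))) for u in np.linspace(0,6.28,40)]
    cv2.polylines(a,[np.array(ring)],1,(0,255,0),1)
    ring=[P(flap2w(p,(-.04+.024*np.cos(u),0,.13+.024*np.sin(u)))) for u in np.linspace(0,6.28,40)]
    cv2.polylines(a,[np.array(ring)],1,(0,255,0),1)
    im.append(a)
cv2.imwrite('pics/ov.png',np.hstack(im)[:480])
E
```

```text
tip (array([0.49261552, 0.23438267, 0.28408486]), array([-0.6, -0.4, -0.6,  0.1]))
eye (array([0.52775301, 0.24828644, 0.2820652 ]), array([-0.5, -0.3, -0.5,  0. ]))
[0.443878 0.216862 0.283   ] [0.4950862 0.2339962 0.283    ] [252.819595   284.19501042] [246.34023819 264.69480863] [345.08655058 148.75103068] [362.79658194 158.0263026 ]
```

View pics/ov.png

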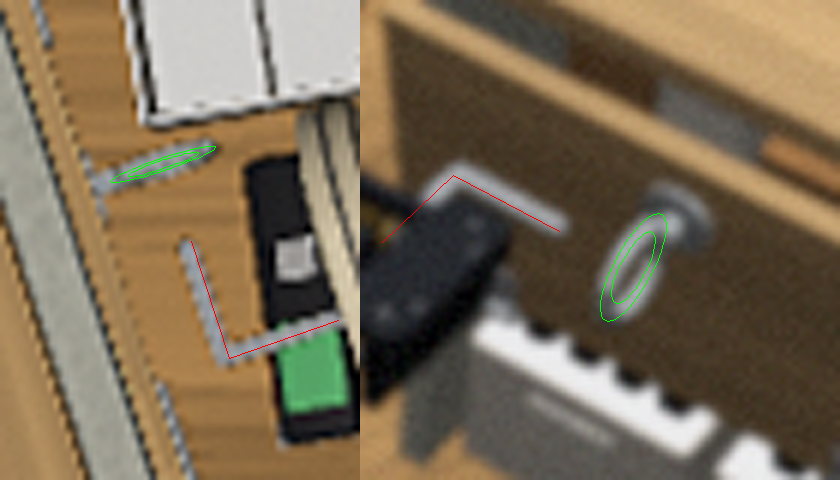

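The overlay agrees within about 3 mm of a 12 mm clearance, so I'll insert 7 cm along the hinge axis.

Request:
drive_tool:
  series:
    - [[0.74,0.27,0],0]
    - [[0.74,0.27,0],0]
    - [[0.74,0.25,0],0]
    - [[0.74,0.25,0],0]
    - [[0.74,0.25,0],0]
    - [[0.74,0.25,0],0]
    - [[0.74,0.25,0],0]
    - [[0.74,0.25,0],0]
    - [[0.72,0.25,0],0]
    - [[0,0,0],0]

```text
time: 7.9
ee_pos: [0.5549, 0.1084, 0.2854]
eef_rot: [0.583, 0.812, 0.0, -0.0]
ft_force: [0.2, -0.5, 0.0]
width: 0.0252
grip_force: 60.0
```

Run:
```python
from fit import *
s=r.read_state();print(s['ee_pos'],s['ft_force'])
T=shot('top');S=shot('scene')
cv2.imwrite('pics/in.png',np.hstack([cv2.resize(c['color'][y:y+80,x:x+66][:,:,::-1],(396,480),interpolation=2) for c,x,y in((T,215,205),(S,345,120))]))
p=np.load('lock.npy')
u=np.array([np.cos(p[2]),np.sin(p[2]),0])
e0=flap2w(p,(-.04,0,.13))
for th in np.linspace(.14,1.57,12):
    e=flap2w(p,(-.04,0,.13)); p2=p.copy();p2[3]=th
    e=flap2w(p2,(-.04,0,.13)); d=e-e0; print(round(th,2),'out %.1f'%(-100*d@u),'dxyz',(100*d).round(2))
```

```text
[0.55488022 0.10844996 0.28535853] [ 0.23188261 -0.46614449  0.02304005]
0.14 out -0.0 dxyz [-0.  0.  0.]
0.27 out 1.5 dxyz [ 0.49 -1.46 -0.85]
0.4 out 3.0 dxyz [ 0.95 -2.81 -1.9 ]
0.53 out 4.2 dxyz [ 1.35 -4.02 -3.12]
0.66 out 5.4 dxyz [ 1.71 -5.07 -4.49]
0.79 out 6.3 dxyz [ 2.   -5.94 -6.  ]
0.92 out 7.0 dxyz [ 2.23 -6.62 -7.62]
1.05 out 7.5 dxyz [ 2.39 -7.1  -9.31]
1.18 out 7.8 dxyz [  2.48  -7.36 -11.06]
1.31 out 7.8 dxyz [  2.49  -7.4  -12.83]
1.44 out 7.6 dxyz [  2.43  -7.23 -14.58]
1.57 out 7.2 dxyz [  2.3   -6.85 -16.3 ]
```

View pics/in.png

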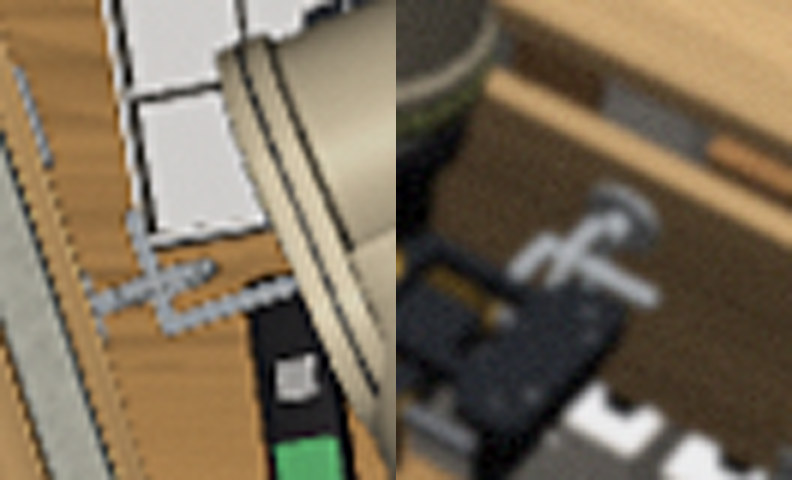

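The hook is through the ring, with its crossing near the hook's middle and the shaft about 20 mm to the side. Next I'll work out the swing arc row by row.

Run:
```python
from fit import *
p=np.load('lock.npy')
def hk(th,lead):
    a=p.copy();a[3]=th;e=flap2w(a,(-.04,0,.13));a[3]+=1e-4
    t=flap2w(a,(-.04,0,.13))-e;return 100*(e+lead*t/np.linalg.norm(t))
ths=np.r_[np.full(5,.14),np.linspace(.14,1.57,36)[1:]]
ld=np.r_[np.linspace(0,.012,6)[1:],np.full(35,.012)]
pts=[hk(.14,0)]+[hk(a,b) for a,b in zip(ths,ld)]
c=(np.array(pts)-pts[0]).round(2);d=np.diff(c,axis=0).round(2)
for i in range(4): print([[x.tolist(),0] for x in d[10*i:10*i+10]],c[10*i+10]/100+[.5549,.1084,.2854])
```

```text
[[[0.07, -0.21, -0.1], 0], [[0.07, -0.2, -0.1], 0], [[0.07, -0.21, -0.11], 0], [[0.07, -0.2, -0.1], 0], [[0.07, -0.21, -0.1], 0], [[0.15, -0.45, -0.29], 0], [[0.15, -0.44, -0.31], 0], [[0.14, -0.43, -0.33], 0], [[0.14, -0.41, -0.34], 0], [[0.13, -0.4, -0.37], 0]] [0.5655 0.0768 0.2639]
[[[0.13, -0.39, -0.38], 0], [[0.13, -0.37, -0.39], 0], [[0.12, -0.36, -0.42], 0], [[0.11, -0.34, -0.43], 0], [[0.11, -0.32, -0.44], 0], [[0.11, -0.3, -0.45], 0], [[0.09, -0.29, -0.47], 0], [[0.09, -0.27, -0.48], 0], [[0.09, -0.25, -0.49], 0], [[0.07, -0.23, -0.5], 0]] [0.576  0.0456 0.2194]
[[[0.08, -0.21, -0.52], 0], [[0.06, -0.19, -0.52], 0], [[0.06, -0.18, -0.52], 0], [[0.05, -0.15, -0.54], 0], [[0.04, -0.13, -0.54], 0], [[0.04, -0.1, -0.55], 0], [[0.03, -0.09, -0.55], 0], [[0.02, -0.07, -0.55], 0], [[0.01, -0.04, -0.56], 0], [[0.01, -0.02, -0.55], 0]] [0.58   0.0338 0.1654]
[[[0.0, -0.01, -0.56], 0], [[0.0, 0.02, -0.56], 0], [[-0.02, 0.05, -0.55], 0], [[-0.02, 0.06, -0.56], 0], [[-0.03, 0.08, -0.55], 0], [[-0.03, 0.11, -0.54], 0], [[-0.05, 0.13, -0.55], 0], [[-0.05, 0.15, -0.53], 0], [[-0.05, 0.16, -0.53], 0], [[-0.07, 0.19, -0.52], 0]] [0.5768 0.0432 0.1109]
```

Request:
drive_tool:
  series:
    - [[0.07,-0.21,-0.1],0]
    - [[0.07,-0.2,-0.1],0]
    - [[0.07,-0.21,-0.1],0]
    - [[0.07,-0.2,-0.1],0]
    - [[0.07,-0.21,-0.1],0]
    - [[0.15,-0.45,-0.3],0]
    - [[0.15,-0.44,-0.3],0]
    - [[0.14,-0.43,-0.33],0]
    - [[0.14,-0.41,-0.34],0]
    - [[0.13,-0.4,-0.37],0]

```text
time: 9.25
ee_pos: [0.5652, 0.0764, 0.2639]
eef_rot: [0.583, 0.812, 0.0, -0.0]
ft_force: [-0.7, 3.1, -0.9]
width: 0.0253
grip_force: 60.0
```

Request:
drive_tool:
  series:
    - [[0.13,-0.39,-0.38],0]
    - [[0.13,-0.37,-0.39],0]
    - [[0.12,-0.36,-0.42],0]
    - [[0.11,-0.34,-0.43],0]
    - [[0.11,-0.32,-0.44],0]
    - [[0.11,-0.3,-0.45],0]
    - [[0.09,-0.29,-0.47],0]
    - [[0.09,-0.27,-0.48],0]
    - [[0.09,-0.25,-0.49],0]
    - [[0.07,-0.23,-0.5],0]

```text
time: 10.5
ee_pos: [0.5758, 0.0452, 0.2193]
eef_rot: [0.583, 0.812, 0.0, 0.0]
ft_force: [-0.1, 1.8, -0.8]
width: 0.0253
grip_force: 60.0
```

Run:
```python
from fit import *
s=r.read_state();print(s['ee_pos'],s['ft_force'],s['torque'])
T=shot('top');S=shot('scene')
cv2.imwrite('pics/mid.png',np.hstack([cv2.resize(c['color'][y:y+120,x:x+100][:,:,::-1],(400,480),interpolation=2) for c,x,y in((T,190,200),(S,310,120))]))
```

```text
[0.57575274 0.04518725 0.21933281] [-0.08621062  1.78935256 -0.76319066] [0.52288409 0.04364811 0.03230307]
```

View pics/mid.png

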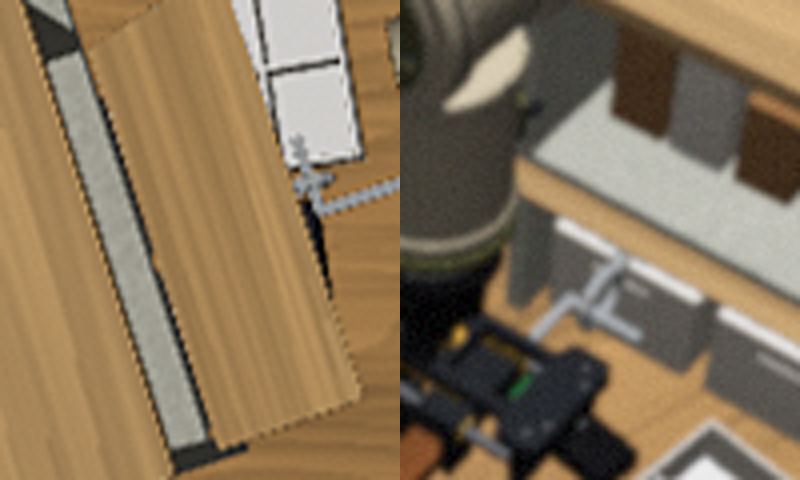

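The flap is about halfway down, the hook is still in the ring with no pitch slip visible, and the forces are 2–3 N. I'll continue along the arc.

Request:
drive_tool:
  series:
    - [[0.08,-0.21,-0.52],0]
    - [[0.06,-0.19,-0.52],0]
    - [[0.06,-0.18,-0.52],0]
    - [[0.05,-0.15,-0.54],0]
    - [[0.04,-0.13,-0.54],0]
    - [[0.04,-0.1,-0.55],0]
    - [[0.03,-0.09,-0.55],0]
    - [[0.02,-0.07,-0.55],0]
    - [[0.01,-0.04,-0.56],0]
    - [[0.01,-0.02,-0.55],0]

```text
time: 11.85
ee_pos: [0.5797, 0.0335, 0.1653]
eef_rot: [0.583, 0.812, 0.0, 0.0]
ft_force: [0.1, 1.6, -0.3]
width: 0.0253
grip_force: 60.0
```

Request:
drive_tool:
  series:
    - [[0.0,-0.01,-0.56],0]
    - [[0.0,0.02,-0.56],0]
    - [[-0.02,0.05,-0.55],0]
    - [[-0.02,0.06,-0.56],0]
    - [[-0.03,0.08,-0.55],0]
    - [[-0.03,0.11,-0.54],0]
    - [[-0.05,0.13,-0.55],0]
    - [[-0.05,0.15,-0.53],0]
    - [[0,0,0],0]
    - [[0,0,0],0]

```text
time: 13.1
ee_pos: [0.5777, 0.0393, 0.1217]
eef_rot: [0.583, 0.812, -0.0, 0.0]
ft_force: [0.6, 0.0, -1.7]
width: 0.0252
grip_force: 60.0
```

Run:
```python
from fit import *
s=r.read_state();print(s['ee_pos'],s['ft_force'],s['torque'])
T=shot('top');S=shot('scene')
a=cv2.resize(T['color'][200:320,190:290][:,:,::-1],(400,480),interpolation=2)
b=np.ascontiguousarray(cv2.resize(S['color'][120:240,310:410][:,:,::-1],(400,480),interpolation=2));a=np.ascontiguousarray(a)
p=np.load('lock.npy')
for th,col in((1.3,(0,0,255)),(1.57,(0,255,0))):
    p[3]=th
    for im,c,o in((a,T,(190,200)),(b,S,(310,120))):
        q=[((proj(c,flap2w(p,(x,y,.166)))-o)*4+2).astype(int) for x,y in((-.006,.151),(-.006,-.151))]
        cv2.line(im,tuple(map(int,q[0])),tuple(map(int,q[1])),col,1)
        q=[((proj(c,flap2w(p,(-.04+.024*np.cos(u),0,.13+.024*np.sin(u))))-o)*4+2).astype(int) for u in np.linspace(0,6.28,30)]
        cv2.polylines(im,[np.array(q)],1,col,1)
cv2.imwrite('pics/dn.png',np.hstack([a,b]))
```

```text
[0.57772415 0.03929377 0.12171836] [ 0.57544596  0.02964408 -1.74326302] [ 0.00515718 -0.14828116  0.02108476]
```

View pics/dn.png

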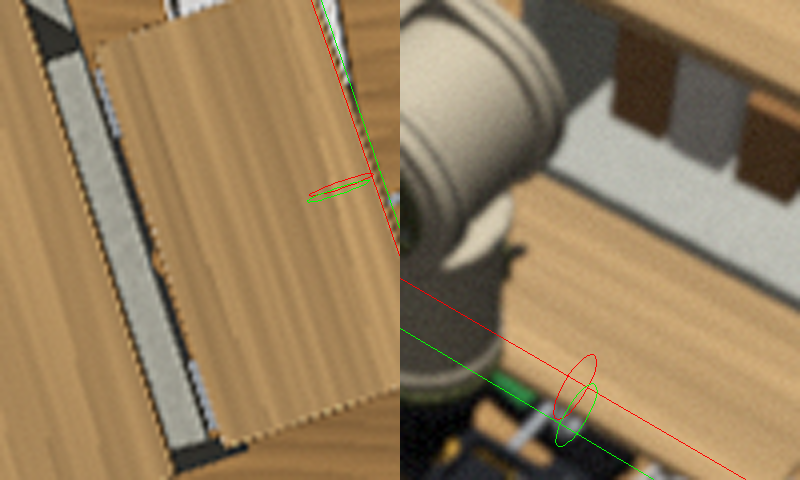

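The flap is nearly down, with its edge just short of the green 1.57 line. I'll finish slowly and watch the force.

Request:
drive_tool:
  series:
    - [[-0.05,0.15,-0.3],0]
    - [[-0.05,0.15,-0.3],0]
    - [[-0.03,0.1,-0.25],0]
    - [[-0.03,0.1,-0.2],0]
    - [[0,0,-0.15],0]
    - [[0,0,-0.1],0]
    - [[0,0,0],0]
    - [[0,0,0],0]
    - [[0,0,0],0]
    - [[0,0,0],0]

```text
time: 14.45
ee_pos: [0.5761, 0.0445, 0.1088]
eef_rot: [0.583, 0.812, 0.0, 0.0]
ft_force: [-0.6, -1.1, 2.9]
width: 0.0253
grip_force: 60.0
```

```bash
cat > fe.py <<'E'
from fit import *
import sys
s=r.read_state();print(s['ee_pos'],s['ft_force'].round(2),s['torque'].round(3))
# front lower edge of flap: search along scene profiles, compare with predicted edges vs theta
S=shot('scene',sys.argv[1]);T=shot('top',sys.argv[2]);p=np.load('lock.npy')
g=cv2.cvtColor(S['color'],cv2.COLOR_RGB2GRAY)
for y in(-.13,-.11,-.09,-.07,-.05):
    v=[]
    for th in np.arange(1.2,1.75,.03):
        p[3]=th;u=proj(S,flap2w(p,(-.006,y,.166)));v.append(int(cv2.getRectSubPix(g,(1,1),tuple(map(float,u)))[0,0]))
    print(y,v)
E
python3 fe.py s4.png t4.png
```

```text
[0.57614688 0.04446002 0.10875901] [-0.57 -1.09  2.86] [ 0.256  0.021 -0.052]
-0.13 [164, 163, 165, 170, 172, 181, 176, 172, 171, 153, 124, 143, 202, 226, 218, 181, 130, 98, 87]
-0.11 [163, 163, 165, 172, 178, 180, 178, 173, 166, 156, 123, 136, 187, 196, 161, 116, 86, 82, 82]
-0.09 [163, 161, 165, 171, 176, 181, 177, 170, 166, 152, 124, 126, 143, 127, 99, 86, 80, 82, 93]
-0.07 [164, 161, 167, 176, 178, 184, 177, 172, 165, 150, 112, 92, 121, 155, 173, 172, 145, 112, 85]
-0.05 [165, 165, 165, 174, 177, 183, 176, 166, 164, 149, 105, 65, 37, 22, 18, 17, 14, 16, 25]
```

Request:
drive_tool:
  series:
    - [[0,0,-0.1],0]
    - [[0,0,-0.1],0]
    - [[0,0,-0.1],0]
    - [[0,0,0],0]
    - [[0,0,0],0]
    - [[0,0,0],0]
    - [[0,0,0],0]
    - [[0,0,0],0]
    - [[0,0,0],0]
    - [[0,0,0],0]

```text
time: 15.8
ee_pos: [0.5761, 0.0445, 0.1057]
eef_rot: [0.583, 0.812, 0.0, 0.0]
ft_force: [0.8, -2.0, 3.5]
width: 0.0253
grip_force: 60.0
```

```bash
python3 fe.py s5.png t5.png
```

```text
[0.57610179 0.04446754 0.10569741] [ 0.79 -2.04  3.45] [ 0.116 -0.315 -0.095]
-0.13 [164, 163, 165, 169, 173, 180, 177, 173, 169, 154, 124, 144, 201, 227, 215, 178, 133, 98, 88]
-0.11 [164, 160, 164, 170, 177, 183, 177, 172, 168, 153, 124, 133, 186, 196, 161, 113, 90, 83, 79]
-0.09 [164, 163, 163, 170, 176, 182, 178, 168, 165, 153, 124, 124, 147, 129, 96, 83, 80, 81, 91]
-0.07 [163, 161, 166, 174, 180, 181, 176, 170, 166, 151, 116, 91, 123, 156, 177, 171, 144, 109, 85]
-0.05 [163, 163, 167, 175, 176, 182, 176, 172, 162, 149, 109, 62, 40, 27, 19, 20, 17, 17, 26]
```

Run:
```python
from fit import *
T=shot('top');S=shot('scene')
def mk(c,x,y,w,h,k):
    a=np.ascontiguousarray(cv2.resize(c['color'][y:y+h,x:x+w][:,:,::-1],(w*k,h*k),interpolation=2))
    for i in range(0,w,10): cv2.line(a,(i*k,0),(i*k,6),(0,0,255),1);cv2.putText(a,str(x+i),(i*k,16),0,.35,(0,0,255),1)
    for i in range(0,h,10): cv2.line(a,(0,i*k),(6,i*k),(0,0,255),1);cv2.putText(a,str(y+i),(8,i*k+4),0,.35,(0,0,255),1)
    return a
L=np.vstack([mk(T,220,170,80,60,5),mk(T,220,270,80,60,5)])
R=mk(S,320,150,133,200,3)
cv2.imwrite('pics/lv.png',np.hstack([L,R]))
```

```text
(no output)
```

View pics/lv.png

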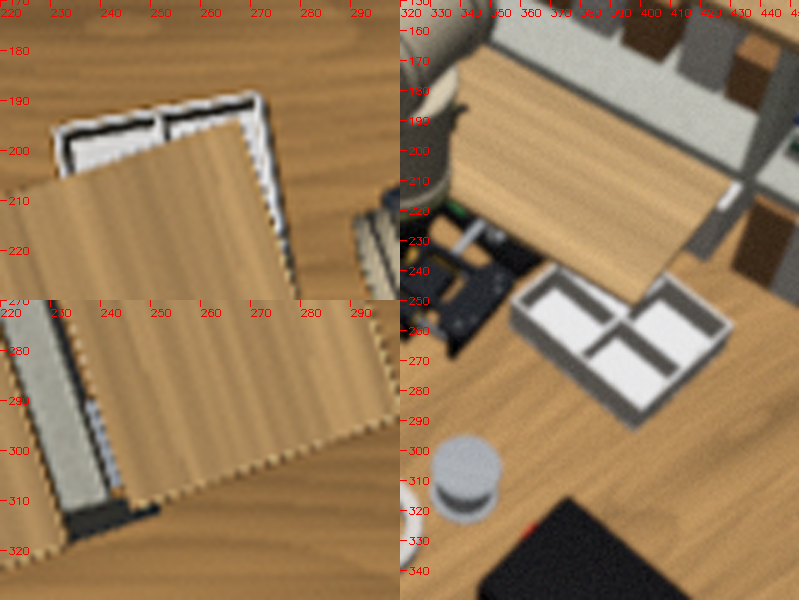

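Run:
```python
from fit import *
T=shot('top');S=shot('scene');p=np.load('lock.npy')
for sc in((398.3,250.5),(398,249)): print('free A',tri(T,(268,193.7),S,sc))
for th in(1.4,1.5,1.571):
    p[3]=th
    for n,q in(('Aup',(.006,-.151,.166)),('Alo',(-.006,-.151,.166)),('Bup',(.006,.151,.166)),('hingeA up',(.006,-.151,.0))): print(th,n,proj(T,flap2w(p,q)).round(1),proj(S,flap2w(p,q)).round(1),flap2w(p,q).round(3))
```

```text
free A (array([0.70518357, 0.19307395, 0.16532573]), array([-0.9, -0.7, -0.9,  0.1]))
free A (array([0.70402243, 0.19218303, 0.17116625]), array([-0.8, -0.6, -0.9,  0.1]))
1.4 Aup [265.2 191.3] [399.9 243.5] [0.705 0.195 0.194]
1.4 Alo [266.4 191.7] [398.7 246.9] [0.706 0.193 0.182]
1.4 Bup [300.  292.8] [301.4 186. ] [0.419 0.099 0.194]
1.4 hingeA up [212.4 211.6] [431.  209.1] [0.653 0.35  0.166]
1.5 Aup [266.8 191.9] [398.3 248.1] [0.706 0.193 0.178]
1.5 Alo [267.5 192.6] [397.3 251.1] [0.707 0.192 0.166]
1.5 Bup [301.2 292.4] [301.  190.8] [0.42  0.096 0.178]
1.5 hingeA up [212.6 211.6] [430.9 209.2] [0.653 0.35  0.166]
1.571 Aup [267.5 192.5] [397.4 251. ] [0.707 0.192 0.166]
1.571 Alo [268.  193.3] [396.6 253.8] [0.707 0.192 0.154]
1.571 Bup [301.7 292.3] [300.9 194. ] [0.42  0.095 0.166]
1.571 hingeA up [212.7 211.5] [430.8 209.3] [0.654 0.349 0.166]
```

Request:
drive_tool:
  series:
    - [[0.03,-0.1,-0.1],0]
    - [[0.03,-0.1,-0.1],0]
    - [[0.03,-0.1,-0.1],0]
    - [[0,0,-0.1],0]
    - [[0,0,-0.1],0]
    - [[0,0,-0.1],0]
    - [[0,0,0],0]
    - [[0,0,0],0]
    - [[0,0,0],0]
    - [[0,0,0],0]

```text
time: 17.35
ee_pos: [0.5769, 0.0415, 0.0997]
eef_rot: [0.583, 0.812, 0.0, -0.0]
ft_force: [-0.8, 1.2, 2.9]
width: 0.0255
grip_force: 60.0
```

```bash
python3 fe.py s6.png t6.png
```

```text
[0.57694046 0.04151197 0.09967821] [-0.81  1.18  2.87] [ 0.99  -0.057 -0.029]
-0.13 [162, 161, 165, 171, 174, 178, 177, 174, 167, 153, 119, 144, 201, 223, 215, 178, 134, 95, 85]
-0.11 [164, 161, 164, 170, 177, 178, 176, 171, 169, 153, 121, 135, 186, 195, 160, 111, 91, 82, 77]
-0.09 [165, 160, 166, 167, 176, 181, 177, 171, 168, 152, 123, 125, 143, 129, 99, 84, 83, 82, 89]
-0.07 [163, 160, 166, 171, 179, 180, 176, 169, 166, 150, 113, 92, 122, 155, 176, 170, 145, 107, 81]
-0.05 [162, 163, 166, 173, 177, 181, 176, 168, 163, 149, 106, 65, 37, 24, 16, 13, 14, 16, 23]
```

The flap edge hasn't moved across the last 9 mm of pushing at 4–5 N, which is more than the hinge friction. The eye height implied by the hook contact is about 0.118, so the flap is at its stop. Next I'll centre the hook in the ring, withdraw sideways, then back out.

Request:
drive_tool:
  series:
    - [[0,0,0.3],0]
    - [[0,0,0.4],0]
    - [[0,0,0.4],0]
    - [[0,0,0],0]
    - [[-0.5,-0.17,0],0]
    - [[-0.8,-0.27,0],0]
    - [[-0.8,-0.27,0],0]
    - [[-0.8,-0.27,0],0]
    - [[-0.8,-0.27,0],0]
    - [[-0.8,-0.27,0],0]

```text
time: 18.7
ee_pos: [0.5314, 0.0261, 0.1107]
eef_rot: [0.583, 0.812, 0.0, 0.0]
ft_force: [1.0, -1.0, -0.0]
width: 0.0253
grip_force: 60.0
```

```bash
python3 fe.py s7.png t7.png
```

```text
[0.53143743 0.0260579  0.11072653] [ 0.98 -1.01 -0.02] [-0.009 -0.12  -0.014]
-0.13 [162, 164, 165, 168, 172, 179, 176, 174, 168, 153, 123, 142, 202, 224, 214, 180, 133, 97, 87]
-0.11 [163, 163, 166, 172, 177, 182, 177, 171, 168, 154, 122, 136, 186, 197, 160, 113, 91, 83, 80]
-0.09 [164, 159, 165, 170, 176, 182, 178, 172, 165, 153, 125, 126, 148, 129, 99, 86, 78, 80, 91]
-0.07 [163, 162, 164, 174, 178, 182, 176, 171, 163, 151, 114, 90, 123, 155, 175, 170, 145, 112, 86]
-0.05 [164, 162, 167, 175, 177, 181, 174, 166, 162, 148, 112, 66, 34, 23, 21, 19, 18, 15, 22]
```

Request:
drive_tool:
  series:
    - [[-0.8,-0.27,0],0]
    - [[-0.8,-0.27,0],0]
    - [[-0.8,-0.27,0],0]
    - [[-0.8,-0.27,0],0]
    - [[-0.4,-0.14,0],0]
    - [[0,-1,0],0]
    - [[0.3,-2,0],0]
    - [[0.6,-2,0],0]
    - [[0.6,-2,0],0]
    - [[0.6,-2,0],0]

```text
time: 20.05
ee_pos: [0.5174, -0.0774, 0.1106]
eef_rot: [0.583, 0.812, 0.0, -0.0]
ft_force: [-0.3, -1.0, -0.1]
width: 0.0252
grip_force: 60.0
```

Run:
```python
from fit import *
s=r.read_state();print(s['ee_pos'],s['ft_force'])
T=shot('top','t8.png');S=shot('scene','s8.png')
a0=cv2.imread('pics/s7.png');
d=cv2.absdiff(cv2.imread('pics/s8.png'),a0).max(2)
print(d[175:250,385:430].max(), d[255:300,360:440].max(),'flap/box diff')
```

```text
[ 0.51744056 -0.077435    0.11060606] [-0.30890046 -1.02034861 -0.06744985]
15 14 flap/box diff
```

Request:
drive_tool:
  series:
    - [[0,-2.5,0],0]
    - [[0,-2.5,0],0]
    - [[-0.5,-2.5,0],-8]
    - [[-0.5,-2.5,0],-8]
    - [[-0.5,-2.5,0],-8]
    - [[-0.5,-2.5,0],-8]
    - [[-0.7,-2.5,0],-8]
    - [[-0.8,-2.5,0],-8]
    - [[-0.8,-1.5,0],-9]
    - [[-0.8,0,0],-9]

```text
time: 21.4
ee_pos: [0.4655, -0.2919, 0.1105]
eef_rot: [0.933, 0.36, -0.0, -0.0]
ft_force: [0.1, 1.0, -2.2]
width: 0.0254
grip_force: 60.0
```

Run:
```python
from fit import *
s=r.read_state();print(s['ee_pos'],np.degrees(2*np.arctan2(s['eef_rot'][1],s['eef_rot'][0])))
T=shot('top','t9.png');S=shot('scene','s9.png')
def mk(c,x,y,w,h,W,H): return cv2.resize(c['color'][y:y+h,x:x+w][:,:,::-1],(W,H),interpolation=2)
cv2.imwrite('pics/mat.png',np.hstack([mk(T,365,190,133,150,399,450),mk(S,110,230,200,150,400,450*2//3*0+300)[:300] if 0 else mk(S,130,240,133,150,399,450)]))
```

```text
[ 0.46554181 -0.29187319  0.11045058] 42.25579248170021
```

View pics/mat.png

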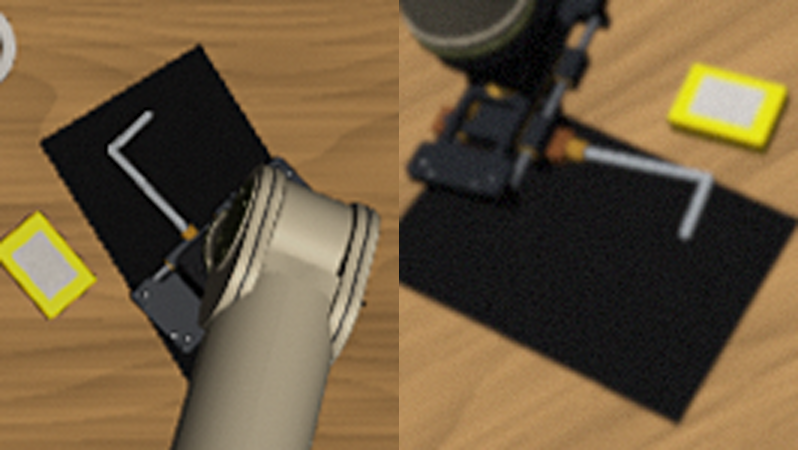

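The rod is above the mat as it was before. I'll descend slowly.

Request:
drive_tool:
  series:
    - [[0.05,-0.05,-1.2],0]
    - [[0,0,-1.2],0]
    - [[0,0,-1.2],0]
    - [[0,0,-1.2],0]
    - [[0,0,-1.2],0]
    - [[0,0,-1.0],0]
    - [[0,0,-0.8],0]
    - [[0,0,-0.5],0]
    - [[0,0,-0.3],0]
    - [[0,0,0],0]

```text
time: 22.75
ee_pos: [0.4665, -0.2915, 0.0247]
eef_rot: [0.932, 0.363, 0.0, 0.0]
ft_force: [0.6, -0.4, -1.4]
width: 0.0257
grip_force: 60.0
```

Run:
```python
from fit import *
T=shot('top','t10.png')
s=r.read_state();print(s['ee_pos'],s['ft_force'].round(2))
import cv2
T9=cv2.imread('pics/t9.png')
class C(dict):pass
S=shot('scene')
print('bend z at t9:',tri(T,(402,240),S,(366,298.7)))
```

```text
[ 0.46660826 -0.29148763  0.02485602] [ 0.6  -0.13 -0.3 ]
bend z at t9: (array([ 0.66658397, -0.0299714 ,  0.05723813]), array([-57.9, -29.5, -53.2,   6.1]))
```

Run:
```python
from fit import *
T=shot('top');S=shot('scene')
print(tri(T,(402,240),S,(233,298.7)))
```

```text
(array([ 0.56982162, -0.19619371,  0.11250669]), array([-0.5, -0.2, -0.4,  0.1]))
```

Request:
drive_tool:
  series:
    - [[0,0,-0.1],0]
    - [[0,0,-0.1],0]
    - [[0,0,-0.1],0]
    - [[0,0,0],0]
    - [[0,0,0],0]
    - [[0,0,0],0]
    - [[0,0,0],0]
    - [[0,0,0],0]
    - [[0,0,0],0]
    - [[0,0,0],0]

```text
time: 24.2
ee_pos: [0.4665, -0.2914, 0.0217]
eef_rot: [0.932, 0.364, 0.0, 0.0]
ft_force: [0.3, -0.2, -1.6]
width: 0.0254
grip_force: 60.0
```

Request:
drive_tool:
  series:
    - [[0,0,-0.1],0]
    - [[0,0,-0.1],0]
    - [[0,0,-0.1],0]
    - [[0,0,-0.1],0]
    - [[0,0,0],0]
    - [[0,0,0],0]
    - [[0,0,0],0]
    - [[0,0,0],0]
    - [[0,0,0],0]
    - [[0,0,0],0]

```text
time: 25.45
ee_pos: [0.467, -0.2913, 0.0182]
eef_rot: [0.932, 0.364, 0.0, 0.0]
ft_force: [0.7, 1.7, 5.3]
width: 0.0255
grip_force: 60.0
```

Contact (about 6 N). I'll ease the grip so the rod settles, then open.

Request:
drive_tool:
  series:
    - [[0,0,0],0]
    - [[0,0,0],0]
    - [[0,0,0],0]
    - [[0,0,-0.1],0]
    - [[0,0,-0.1],0]
    - [[0,0,0],0]
    - [[0,0,0],0]
    - [[0,0,0],0]
    - [[0,0,0],0]
    - [[0,0,0],0]
  newtons: 5

```text
time: 26.7
ee_pos: [0.4665, -0.2914, 0.0157]
eef_rot: [0.932, 0.363, 0.0, 0.0]
ft_force: [-0.7, -0.4, -1.8]
width: 0.0262
grip_force: 5.0
```

Request:
drive_tool:
  series:
    - [[0,0,0],0]
    - [[0,0,0],0]
    - [[0,0,0],0]
    - [[0,0,0],0]
    - [[0,0,0],0]
    - [[0,0,0],0]
    - [[0,0,0],0]
    - [[0,0,0],0]
    - [[0,0,0],0]
    - [[0,0,0],0]
  hand: 0

```text
time: 27.95
ee_pos: [0.4665, -0.2914, 0.0157]
eef_rot: [0.932, 0.363, 0.0, 0.0]
ft_force: [-0.1, -0.2, -0.1]
width: 0.0868
grip_force: 0.0
```

Request:
drive_tool:
  series:
    - [[0,0,0.5],0]
    - [[0,0,1.5],0]
    - [[0,0,2],0]
    - [[0,0,3],0]
    - [[0,0,3],0]
    - [[0,0,3],0]
    - [[-1,-2,3],0]
    - [[-2,-3,2],0]
    - [[-2,-3,2],0]
    - [[-2,-3,0],0]

```text
time: 29.2
ee_pos: [0.3965, -0.4028, 0.2189]
eef_rot: [0.932, 0.364, 0.001, 0.002]
ft_force: [-0.3, -0.1, -0.1]
width: 0.0869
grip_force: 0.0
```

Request:
drive_tool:
  series:
    - [[-2,-3,0],0]
    - [[-2,-3,0],0]
    - [[-2,-3,0],0]
    - [[-2,-3,0],0]
    - [[-2,-3,0],0]
    - [[-1,-1,0],0]
    - [[0,0,0],0]
    - [[0,0,0],0]
    - [[0,0,0],0]
    - [[0,0,0],0]

```text
time: 30.45
ee_pos: [0.2872, -0.5609, 0.2158]
eef_rot: [0.931, 0.364, 0.0, 0.0]
ft_force: [-0.7, 0.0, -0.8]
width: 0.0869
grip_force: 0.0
```

Run:
```python
from fit import *
s=r.read_state();print(s['time'],s['ee_pos'],s['ft_force'].round(1),s['width'])
T=shot('top','t11.png');S=shot('scene','s11.png')
a=cv2.imread('pics/top0.png').astype(int);b=cv2.imread('pics/t11.png').astype(int)
d=(np.abs(a-b).max(2)>50).astype(np.uint8)
n,l,st,c=cv2.connectedComponentsWithStats(cv2.morphologyEx(d,cv2.MORPH_CLOSE,np.ones((3,3))))
print([x.tolist() for x in st[1:] if x[4]>8])
# rod pixels (bright/brown) on the mat, hull & world extents
m=(b.max(2)>70).astype(np.uint8); reg=np.zeros_like(m); cv2.fillConvexPoly(reg,cv2.convexHull(np.array([(384,238),(430,211),(480,290),(434,317)])),1)
n,l,st,c=cv2.connectedComponentsWithStats(m*reg)
m0=(a.max(2)>70).astype(np.uint8)*reg
n0,l0,s0,c0=cv2.connectedComponentsWithStats(m0)
print('now',st[1:].tolist(),'before',s0[1:].tolist())
EOF=0
```

```text
30.45 [ 0.28716488 -0.56087565  0.21582163] [-0.7  0.  -0.8] 0.08694006014591756
[[230, 194, 52, 63, 1965], [213, 216, 17, 47, 166], [402, 230, 9, 10, 36], [255, 249, 22, 51, 735], [229, 268, 23, 44, 170], [542, 307, 40, 51, 697], [596, 326, 6, 6, 23], [568, 326, 51, 41, 475], [614, 334, 11, 10, 18], [519, 342, 23, 20, 165], [605, 358, 35, 34, 258], [470, 363, 87, 72, 361], [601, 374, 39, 30, 219], [599, 393, 7, 3, 10], [582, 400, 15, 13, 37], [573, 414, 7, 7, 9], [365, 438, 12, 9, 21], [447, 438, 21, 8, 32], [479, 438, 32, 42, 458], [378, 447, 13, 9, 27], [403, 449, 34, 31, 414], [347, 462, 6, 18, 26]]
now [[396, 230, 59, 72, 491]] before [[397, 230, 57, 72, 487]]
```

Run:
```python
from fit import *
d=cv2.absdiff(cv2.imread('pics/s11.png'),cv2.imread('pics/s5.png')).max(2)
print(d[175:250,370:430].max())
a=cv2.absdiff(cv2.imread('pics/s11.png'),cv2.imread('pics/scene0.png')).max(2)
n,l,st,c=cv2.connectedComponentsWithStats((a>50).astype(np.uint8));print([x.tolist() for x in st[1:] if x[4]>10])
print(r.close_job())
```

```text
16
[[90, 0, 30, 38, 100], [56, 5, 26, 16, 78], [162, 18, 11, 15, 38], [0, 22, 56, 66, 312], [340, 121, 101, 54, 570], [334, 123, 6, 34, 124], [344, 140, 93, 67, 1958], [336, 159, 94, 73, 2630], [9, 195, 38, 28, 225], [303, 196, 19, 12, 26], [0, 200, 4, 5, 16], [328, 202, 42, 33, 366], [0, 225, 26, 27, 279], [370, 225, 38, 29, 462], [0, 233, 43, 41, 367], [0, 277, 15, 11, 103]]
the job is handed in; nothing more can be done
None
```

The job is handed in at 30.5 s: the flap is down at its stop, the rod is back on the mat where it started and released, and the pictures show no bystander moved, though meter_a and part of the parts box are hidden under the flap.

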